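# Fit the fresh desiccant cartridge

## Robot

A 6-joint arm with a two-finger parallel gripper is mounted at the origin on the work surface. World frame = base frame: x ahead of the robot, y to its left, z up, the work surface at z = 0. Lengths are in mm, angles in rad, forces in N, time in s.
With the tool pointing down it reaches from about 350 to 975 mm from the base axis. Payload 7.1 kg.
Tool frame: the origin (TCP) lies midway between the tips of the shut fingers; the grasp point (between the pads) lies 19 mm behind it (ctrl.hold_point_z is the distance from the TCP to the grasp point, in mm); x points along the fingers, y is the direction in which the jaws open and shut, and the axes are right-handed (so a half turn about x gives the same grasp; the last joint's range is limited). The gripper opens to 88 mm and grips with 3 to 60 N. Pads are 20 mm wide; open, the fingers measure 115 mm over their backs; the gripper's body (75 mm by 178 mm) begins 61 mm behind the grasp point.
Start: joints at [1.24, 0.423, 1.63, -0, 1.089, -0.019], TCP at [191.701, 594.858, 222.675] pointing down, gripper open.
Joint ranges: [-3, 3], [-0.9, 2.11], [0.09, 2.58], [-1.31, 4.45], [0.11, 2.69], [-2.54, 2.54]. Speed limits (rad/s): [2.39, 2.39, 3.01, 3.14, 3.14, 3.14].

## Interface

Orientations are given as a rotation vector (axis times angle).
In Python, from workcell import ctrl, get_image, calibration gives the robot as it stands.
- The arm moves only by the tool move_arm, never from a script. Its argument "rows" is a list of rows, each a list of 5 numbers: the shift along the world's x, y, z in mm, then the turn about the world's z in rad, then the closure, from -1 (fully open) to 1 (shut). In form: [[tx, ty, tz, roll, jaw], ...]. A call has 1 to 12 rows; each row is the pose to reach, as a shift and turn from the pose measured when the call began; what a row does not reach only later rows make up. A row lasts 1/8 s, in which the tool goes at most 62.5 mm and 10.7 degrees, less where a joint would pass 70% of its speed; a pose out of reach is approached as far as the arm can. A call with a gripper value outside its range is refused whole. The fingers move at their own pace and stop on an object; the grip force is fixed at half the most. Time passes only in rows, so rows that repeat a pose let the fingers close. It gives the time, the measured TCP pose, the force and the opening at its end, in the units of the state.
- ctrl.get_obs(): the state, without advancing time (a new reading comes with each control period).
- get_image(name): name is "scene" or "top" or "wrist"; returns the picture (384x512x3 uint8, blue, green, red); there is no depth.
- calibration(name): a dict with "fx", "fy", "cx", "cy" (pixels), "view" (4x4, takes a point from world to camera coordinates); the wrist camera has in their place "T_tool_cam" (4x4, takes a point from camera to tool coordinates, whose origin is the TCP and whose axes are the tool frame's). Camera axes: x right, y up, looking along -z (the intrinsics and any distortion apply to the point x, -y, -z); pixel columns grow to the right and rows downward; lengths in mm; the calibration is good to about 2 mm. The wrist camera is an equidistant fisheye: a pixel r from the principal point sees the ray r / f radians off the axis. A picture is of the moment at which its call begins: read the wrist's pose just before it. calibration takes no time and is no camera call.
- ctrl.close_job(): hands the job in, once; it reports no verdict.
The state is a dict: "t": time; "qpos": joint angles; "qvel": joint speeds; "joint_torque": joint torques, N m; "ee_pos": TCP position; "orientation": TCP orientation; "ft_force": force on the tool from outside, world axes, zero at the start; "moment": the same for the moment, N m; "width": finger opening in mm.
Only numpy, scipy, OpenCV 4.12 (cv2) and the standard library are available. Lean on these libraries where they do the work, as an engineer would, in place of code of your own. Each camera call takes 0.05 s, during which the arm holds its last target.

## Task

Fit the fresh desiccant cartridge (the one with the green grip) into the blue moisture-trap housing: lower it with its lugs through the two slots of the collar, push it down against the spring, turn it a quarter clockwise as seen from above and let it rise until it clicks home and stays locked. Leave the spent red cartridge standing where it is.

Things in the scene. Friction and masses are not known exactly. Their poses are not given: they have to be found in the camera images.
- fresh_grip (a point): Centre of the grip bar of the green (fresh) cartridge, upright, 0.16 kg. Bar 56 long (x), 18 thick (y), 46 tall; under it a flange 68 across, 5 thick; then a white barrel 38 across, 52 long, foot tapered to 30 across. Foot 80 mm below this point. Two steel lugs along +x and -x, in line with the bar, 9 wide, reach 30 from the axis, 41 to 47 mm below this point. Half a turn makes no difference.
- spent_grip (a point): Centre of the grip bar of the spent cartridge: red flange and grip, otherwise the same shape, size and axes as the green one. It stands loose and upright on the bench and is to be left alone.
- port (a point): Centre of the top face of the collar of the fixed blue housing (92 mm across, 70 mm tall, base 125 mm square); z up. Bore 44 mm wide. Two lug slots, gaps through the toothed collar with a yellow mark in each, lie along +x and -x; they take the lugs within 12 degrees. Turn clockwise from above (negative about z): it locks 66 to 92 degrees from the slots (black lines at 80), with a stop at 92.
- follower (a joint): White sprung plate in the bore that bears the cartridge's foot: m pressed, 0 free (plate 35 mm below the collar's top). Pushes up 3 N plus 0.4 N per mm. Height of the grip centre above the collar's top: 45 mm resting, lugs in the slots; below 33 mm lugs can pass under the collar; 28 mm fully pressed, flange on the collar; 37 mm locked, once let go and lifted by the spring (joint 0.008).
There are look-alikes about, which are no part of the job. What is meant by the part that bears fresh_grip is not pink, purple or yellow, and is the larger of those in its own colour.

How it is judged (in metres and radians):
At the end, for the whole second after the job is handed in: Green cartridge locked in the housing, released, at rest: grip centre within 12 mm of the housing's axis, 35 to 41 mm above the collar's top; bar at least 57 degrees from the line of the slots; upright within 10 degrees. Red cartridge not moved over 30 mm nor tipped over (horizontal distance between fresh_grip and port below 0.012 m and z of fresh_grip in the frame of port between 0.035 and 0.041 m and angle between the x axis of fresh_grip and the x axis of port, either way round above 1 rad and angle between fresh_grip's own z axis and vertical below 0.17 rad and linear speed of fresh below 0.02 m/s and contact force between fresh and the fingers below 0.1 N); the robot touches nothing.
It fails at once if the spent red cartridge is moved by more than 30 mm or tipped over (distance of spent_grip from where it was at the start of the episode above 0.03 m or angle between spent_grip's own z axis and vertical above 0.5 rad).
It also fails if it takes over 45 s, if anything falls off the work surface, if the arm or the gripper's body presses on something with over 40 N, if the wrist force passes 120 N, or if a joint passes its speed limit or range.

## Working session

There is one attempt and no reset: what is moved stays moved. The work goes in short steps, Python scripts to look and compute and a tool call to move; the robot and the scene stay as the last step left them, time stands still between calls to the robot, and variables do not carry over. Pictures are saved under pics/ and viewed, and the job is handed in when it is done.

Besides the shell and the picture viewer there is one more tool, called after "Emit:" as name(argument=value, ...), one argument or row to a line, values as JSON. move_arm: Moves the arm, as the interface text tells. Its arguments: {"type":"object","properties":{"rows":{"type":"array"}},"required":["rows"]}

```bash
mkdir -p pics; ls
python3 - <<'E'
from workcell import ctrl,get_image,calibration
import cv2,numpy as np
np.set_printoptions(suppress=True,precision=4)
o=ctrl.get_obs();print(o)
for n in("scene","top","wrist"):
    cv2.imwrite(f"pics/{n}0.png",get_image(n));print(n,calibration(n))
E
```

```text
pics
{'t': 0.0, 'qpos': array([ 1.24  ,  0.4238,  1.6307, -0.    ,  1.0886, -0.019 ]), 'qvel': array([-0.0007,  0.0007, -0.0011, -0.0007, -0.0006, -0.0013]), 'joint_torque': array([ -0.002 , -54.4635, -27.3661,   0.0643,   0.0228,  -0.0001]), 'ee_pos': array([191.5325, 594.357 , 221.9157]), 'orientation': array([ 0.2435,  1.5572, -0.2459]), 'ft_force': array([ 0.3381,  0.0964, -0.6519]), 'moment': array([-0.0182, -0.0035,  0.0192]), 'width': 87.75131553399208}
scene {'fx': 466.22671515091287, 'fy': 466.22671515091287, 'cx': 248.95339323963745, 'cy': 191.8905348913803, 'view': array([[   -0.009 ,     0.9999,     0.0144,   -64.4292],
       [   -0.7592,    -0.0162,     0.6506,   332.1533],
       [    0.6507,    -0.0051,     0.7593, -1494.2737],
       [    0.    ,     0.    ,     0.    ,     1.    ]])}
top {'fx': 476.8540451744752, 'fy': 476.8540451744752, 'cx': 254.6919403282419, 'cy': 197.3234533506876, 'view': array([[   0.0062,   -1.    ,   -0.0035,   56.1833],
       [   0.9844,    0.0055,    0.1759, -499.7574],
       [  -0.1759,   -0.0045,    0.9844, -954.0592],
       [   0.    ,    0.    ,    0.    ,    1.    ]])}
wrist {'fx': 297.3186396354542, 'fy': 297.3186396354542, 'cx': 254.58078305929428, 'cy': 194.68361828191678, 'T_tool_cam': array([[  -0.0001,    0.2681,   -0.9634, -162.02  ],
       [   1.    ,    0.001 ,    0.0002,    0.1621],
       [   0.001 ,   -0.9634,   -0.2681,  -74.0435],
       [   0.    ,    0.    ,    0.    ,    1.    ]])}
```

View pics/scene0.png

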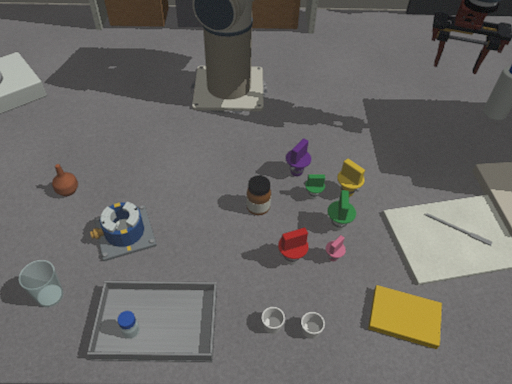

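View pics/top0.png

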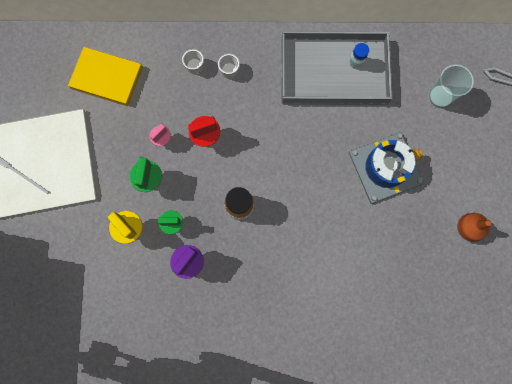

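View pics/wrist0.png

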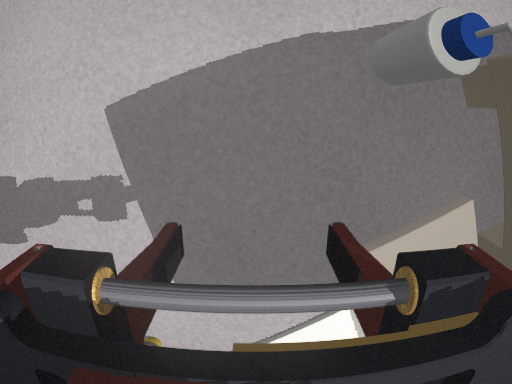

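Scene: two green grips. The larger is at top (146,175) / scene (342,210), and a smaller one is at top (170,221) / scene (316,183). Purple (186,261), yellow (125,226), pink (160,135) and red (204,131) are excluded by colour. The large green one fits the description; the housing is at top (390,165). I'll confirm with enlarged crops.

Run:
```python
import cv2,numpy as np
t=cv2.imread("pics/top0.png");s=cv2.imread("pics/scene0.png")
a=cv2.resize(t[120:250,90:220],(400,400),interpolation=2)
b=cv2.resize(t[125:205,345:425],(400,400),interpolation=2)
cv2.imwrite("pics/crop0.png",np.hstack([a,b]))
a=cv2.resize(s[155:275,270:390],(400,400),interpolation=2)
b=cv2.resize(s[180:270,80:170],(400,400),interpolation=2)
cv2.imwrite("pics/crop1.png",np.hstack([a,b]))
```

```text
(no output)
```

View pics/crop0.png

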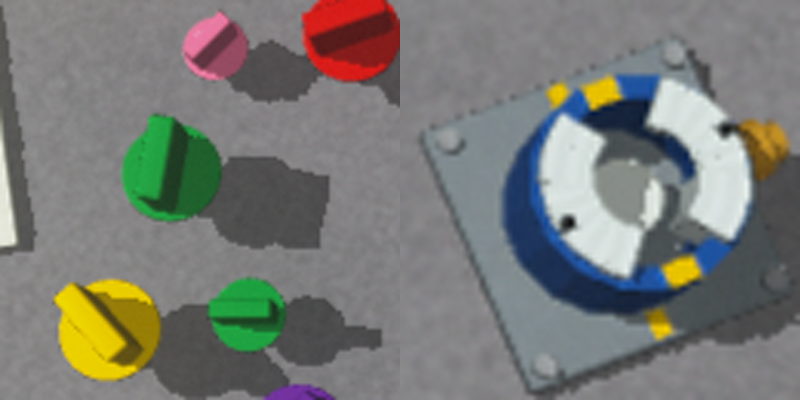

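View pics/crop1.png

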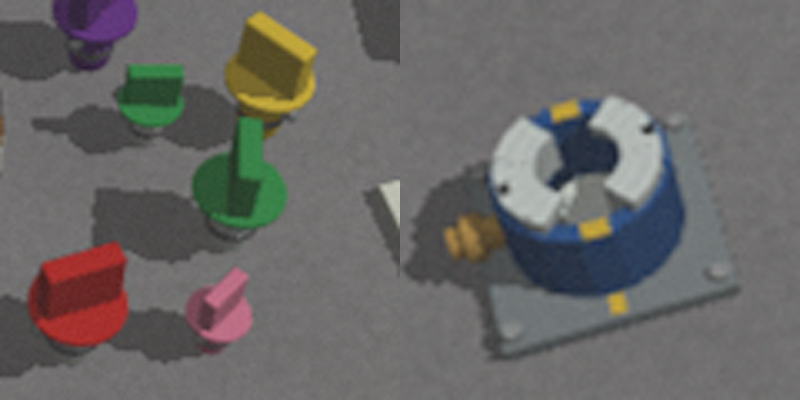

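The large green cartridge is the one meant: its flange is as wide as the red and yellow ones, while the other green is clearly smaller. Next I'll get rough positions by triangulating, then refine with the wrist camera.

```bash
cat > h.py <<'E'
import numpy as np,cv2
from scipy.spatial.transform import Rotation as R
from workcell import ctrl,get_image,calibration
np.set_printoptions(suppress=True,precision=2)
def toolT(o):
    T=np.eye(4);T[:3,:3]=R.from_rotvec(o["orientation"]).as_matrix();T[:3,3]=o["ee_pos"];return T
def ray(n,px,T=None):
    c=calibration(n);x=(px[0]-c["cx"])/c["fx"];y=(px[1]-c["cy"])/c["fy"]
    if n=="wrist":
        th=np.hypot(x,y);k=np.sin(th)/max(th,1e-9);d=np.array([x*k,-y*k,-np.cos(th)]);C=T@c["T_tool_cam"]
    else:
        d=np.array([x,-y,-1.]);C=np.linalg.inv(c["view"])
    d=C[:3,:3]@d;return C[:3,3],d/np.linalg.norm(d)
def plane(r,z):
    p,d=r;return p+d*(z-p[2])/d[2]
def tri(rs):
    A=0;b=0
    for p,d in rs:
        M=np.eye(3)-np.outer(d,d);A=A+M;b=b+M@p
    X=np.linalg.solve(A,b);return X,[np.linalg.norm((np.eye(3)-np.outer(d,d))@(X-p)) for p,d in rs]
def mask(im,lo,hi):
    return cv2.inRange(cv2.cvtColor(im,cv2.COLOR_BGR2HSV),lo,hi)
def blobs(m,amin=8):
    n,_,s,c=cv2.connectedComponentsWithStats(m)
    return [(s[i,4],c[i].round(1)) for i in range(1,n) if s[i,4]>=amin]
E
python3 - <<'E'
from h import *
t=cv2.imread("pics/top0.png");s=cv2.imread("pics/scene0.png")
for n,i in(("top",t),("scene",s)):
    print(n,"green",blobs(mask(i,(45,100,30),(85,255,255)),30),"\n yel",blobs(mask(i,(20,150,100),(32,255,255))))
a=cv2.resize(t[150:200,120:170],(600,600),interpolation=0)
cv2.imwrite("pics/g1.png",a)
E
```

```text
top green [(np.int32(830), array([145.1, 175.1])), (np.int32(467), array([170. , 221.8]))] 
 yel [(np.int32(2666), array([104.3,  75.4])), (np.int32(32), array([384.9, 143.2])), (np.int32(13), array([375.9, 143.3])), (np.int32(45), array([417.7, 152.5])), (np.int32(34), array([401. , 178.8])), (np.int32(20), array([396.3, 189.3])), (np.int32(820), array([124.3, 226.2]))]
scene green [(np.int32(287), array([315.4, 183.3])), (np.int32(492), array([342.3, 208.7]))] 
 yel [(np.int32(333), array([351.3, 176. ])), (np.int32(13), array([116.8, 204.6])), (np.int32(13), array([123.6, 231.1])), (np.int32(8), array([128.8, 247.9])), (np.int32(2946), array([406.3, 315.2]))]
```

View pics/g1.png

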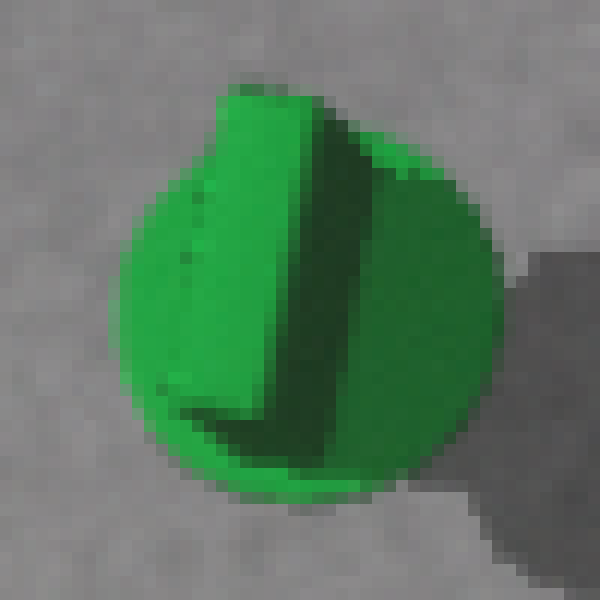

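Run:
```python
from h import *
s=cv2.imread("pics/scene0.png")
cv2.imwrite("pics/g2.png",cv2.resize(s[180:240,312:372],(600,600),interpolation=0))
top=lambda x,y:(120+x/12-.5,150+y/12-.5)
for z in(100,103,106):print(z,plane(ray("top",top(245,253)),z))
print("flange",plane(ray("top",top(308,313)),56))
a=plane(ray("top",top(273,95)),103);b=plane(ray("top",top(217,411.5)),103);d=a-b;print(d,np.arctan2(d[1],d[0]),np.linalg.norm(d))
# port slots
pa,pb=[tri([ray("top",u),ray("scene",v)]) for u,v in(((384.9,143.2),(123.6,231.1)),((401,178.8),(116.8,204.6)))]
print(pa,pb);m=(pa[0]+pb[0])/2;d=pa[0]-pb[0];print("port",m,np.arctan2(d[1],d[0]),np.linalg.norm(d))
```

```text
100 [542.45 288.43 100.  ]
103 [541.74 287.68 103.  ]
106 [541.04 286.92 106.  ]
flange [542.18 288.04  56.  ]
[53.91 -6.68  0.  ] -0.12327292811363705 54.326019344661496
(array([ 612.52, -212.52,   63.8 ]), [np.float64(0.23783474609138774), np.float64(0.23783474609136024)]) (array([ 536.49, -242.53,   63.67]), [np.float64(0.28857238229930177), np.float64(0.2885723822992698)])
port [ 574.5  -227.53   63.74] 0.3758996696219791 81.74018775266123
```

View pics/g2.png

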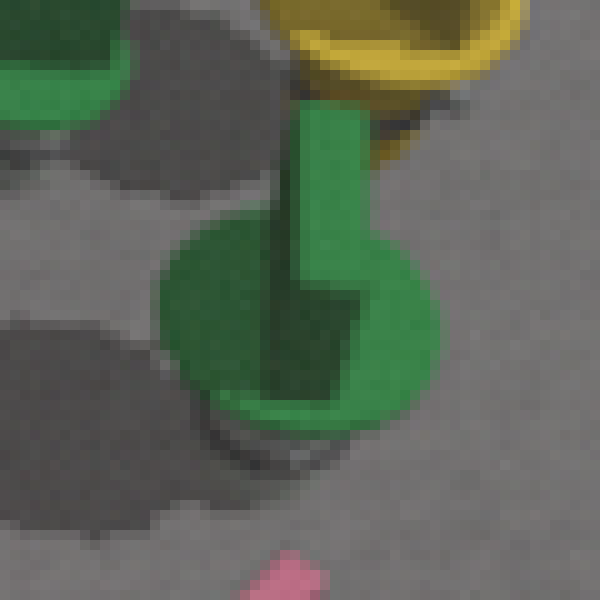

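Run:
```python
from h import *
top=lambda x,y:(120+x/12-.5,150+y/12-.5)
sc=lambda x,y:(312+x/10-.5,180+y/10-.5)
for u,v in zip([(228,92),(318,98),(262,415),(172,408)],[(368,290),(298,282),(300,100),(372,105)]):
    print(tri([ray("top",top(*u)),ray("scene",sc(*v))]))
print(tri([ray("top",top(245,253)),ray("scene",sc(334.5,194))]))
# black marks & collar rim
t=cv2.imread("pics/top0.png");s=cv2.imread("pics/scene0.png")
cv2.imwrite("pics/p1.png",np.hstack([cv2.resize(t[130:200,355:425],(400,400),interpolation=0),cv2.resize(s[197:247,97:147],(400,400),interpolation=0)]))
```

```text
(array([569.09, 291.43, 103.59]), [np.float64(0.2636254151852541), np.float64(0.26362541518524074)])
(array([567.86, 275.91, 104.57]), [np.float64(0.4879035893254659), np.float64(0.48790358932542366)])
(array([513.92, 282.69, 104.86]), [np.float64(0.37800691481932963), np.float64(0.3780069148192689)])
(array([515.11, 298.47, 104.69]), [np.float64(0.43234361036470226), np.float64(0.43234361036466745)])
(array([541.49, 287.22, 103.99]), [np.float64(0.20136003896711926), np.float64(0.20136003896721175)])
```

View pics/p1.png

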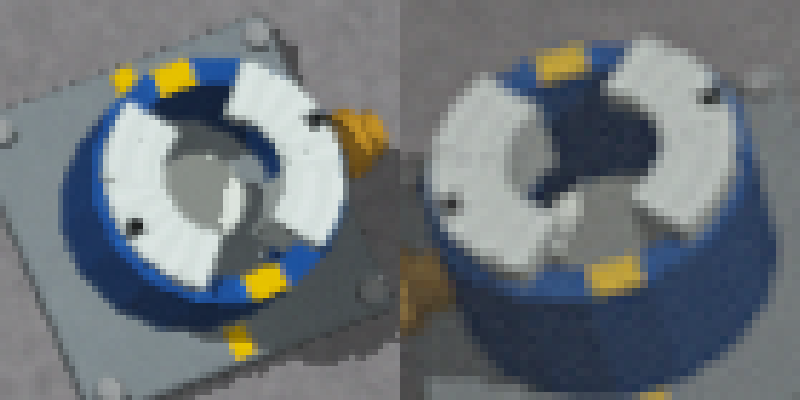

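Run:
```python
from h import *
T=lambda x,y:(355+x*.175-.5,130+y*.175-.5)
S=lambda x,y:(97+x*.125-.5,197+y*.125-.5)
a=tri([ray("top",T(135,227)),ray("scene",S(50,203))]);b=tri([ray("top",T(315,119)),ray("scene",S(308,95))])
print(a,b,(a[0]+b[0])/2);d=b[0]-a[0];print(np.arctan2(d[1],d[0]),np.linalg.norm(d))
o=ctrl.get_obs();M=toolT(o)[:3,:3];print(M,"yaw of tool y",np.arctan2(M[1,1],M[0,1]))
```

```text
(array([ 569.68, -238.87,   35.43]), [np.float64(34.19141431442914), np.float64(34.19141431442907)]) (array([ 580.49, -213.88,  116.41]), [np.float64(30.78009021702036), np.float64(30.780090217020277)]) [ 575.08 -226.38   75.92]
1.162781863024909 85.43587129039857
[[-0.    0.31  0.95]
 [-0.    0.95 -0.31]
 [-1.   -0.   -0.  ]] yaw of tool y 1.2590834077587196
```

Emit:
move_arm(
  rows=[
    [50, -44, 0, 0.03, -1],
    [100, -88, 0, 0.06, -1],
    [150, -132, 0, 0.09, -1],
    [200, -175, 0, 0.12, -1],
    [250, -219, 0, 0.15, -1],
    [300, -263, 0, 0.19, -1],
    [350, -307, 0, 0.19, -1],
    [350, -307, 0, 0.19, -1],
    [350, -307, 0, 0.19, -1],
    [350, -307, 0, 0.19, -1],
  ],
)

```text
t: 1.4
ee_pos: [540.8, 287.8, 221.8]
orientation: [0.095, 1.57, -0.097]
ft_force: [-0.3, -0.5, -0.0]
width: 87.8
```

Run:
```python
from h import *
T=lambda x,y:(355+x*.175-.5,130+y*.175-.5)
S=lambda x,y:(97+x*.125-.5,197+y*.125-.5)
a=tri([ray("top",T(135,227)),ray("scene",S(308,95))]);b=tri([ray("top",T(315,119)),ray("scene",S(50,203))])
print(a,b,(a[0]+b[0])/2);d=b[0]-a[0];print(np.arctan2(d[1],d[0]),np.linalg.norm(d))
o=ctrl.get_obs();im=get_image("wrist");np.save("T1.npy",toolT(o));cv2.imwrite("pics/w1.png",im)
M=toolT(o)[:3,:3];print(o["t"],o["ee_pos"],o["qpos"],"yaw of tool y",np.arctan2(M[1,1],M[0,1]))
```

```text
(array([ 554.37, -194.48,   72.94]), [np.float64(0.44046791777210703), np.float64(0.44046791777214)]) (array([ 594.74, -260.63,   73.18]), [np.float64(0.053858970334323325), np.float64(0.053858970334287645)]) [ 574.56 -227.55   73.06]
-1.0229572017162145 77.49259866165913
1.4 [540.76 287.82 221.75] [ 0.47  0.41  1.66 -0.    1.08 -0.98] yaw of tool y 1.449082586592387
```

View pics/w1.png

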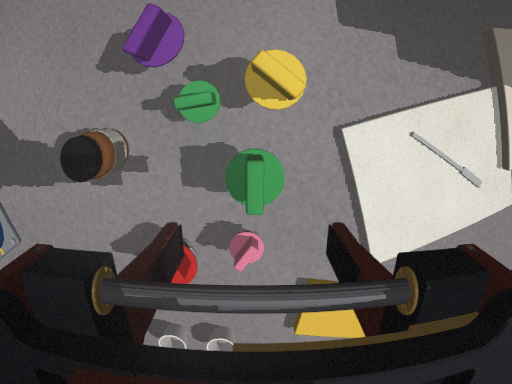

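The wrist picture shows the green flange at about (255,178), with the bar between (256,155) and (256,213), lined up with the jaw centre. The black lines confirm the slot yaw (0.376) and the port centre (574.5,-227.5).

Run:
```python
from h import *
im=cv2.imread("pics/w1.png")
cv2.imwrite("pics/w1c.png",cv2.resize(im[140:220,215:295],(600,600),interpolation=0))
```

```text
(no output)
```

View pics/w1c.png

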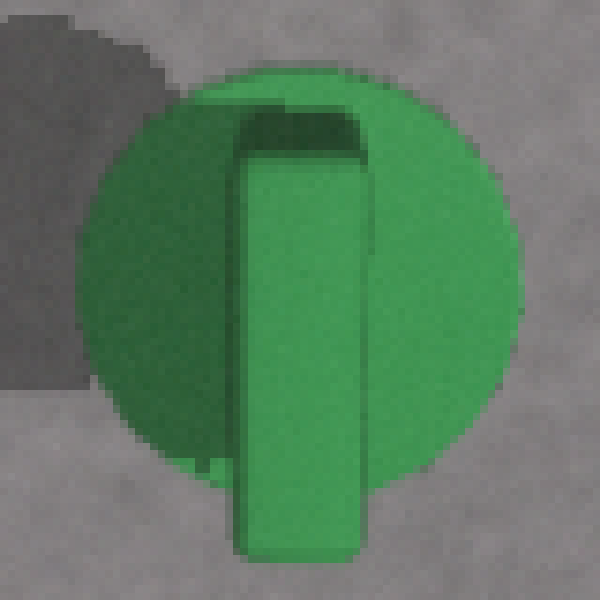

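Run:
```python
from h import *
T=np.load("T1.npy");W=lambda x,y:(215+x/7.5-.5,140+y/7.5-.5)
P=[plane(ray("wrist",W(*u),T),103) for u in [(242,155),(365,158),(362,560),(236,558)]]
P=np.array(P);print(P,P.mean(0));d=P[:2].mean(0)-P[2:].mean(0);print(d,np.arctan2(d[1],d[0]))
print("flange",plane(ray("wrist",W(300,281),T),57))
t=(120+245/12-.5,150+253/12-.5);s=(312+33.45-.5,180+19.4-.5)
c=W(301,358)
print(tri([ray("top",t),ray("scene",s),ray("wrist",c,T)]))
```

```text
[[509.92 284.21 103.  ]
 [512.22 299.7  103.  ]
 [565.81 293.08 103.  ]
 [563.48 276.44 103.  ]] [537.86 288.36 103.  ]
[-53.58   7.2    0.  ] 3.0080714495586025
flange [536.88 288.25  57.  ]
(array([539.77, 287.95, 101.7 ]), [np.float64(2.2238795986569087), np.float64(0.3446581866999261), np.float64(2.1342780985677874)])
```

Emit:
move_arm(
  rows=[
    [-1, 0, -50, 0, -1],
    [-1, 0, -100, 0, -1],
    [-1, 0, -145, 0, -1],
    [-1, 0, -157, 0, -1],
    [-1, 0, -157, 0, -1],
    [-1, 0, -157, 0, 1],
    [-1, 0, -157, 0, 1],
    [-1, 0, -157, 0, 1],
    [-1, 0, -157, 0, 1],
    [-1, 0, -157, 0, 1],
    [-1, 0, -157, 0, 1],
  ],
)

```text
t: 2.82
ee_pos: [539.5, 288.2, 64.8]
orientation: [0.094, 1.57, -0.096]
ft_force: [0.9, -0.2, 0.6]
width: 31.2
```

Emit:
move_arm(
  rows=[
    [0, 0, 0, 0, 1],
    [0, 0, 0, 0, 1],
    [0, 0, 0, 0, 1],
    [0, 0, 0, 0, 1],
  ],
)

```text
t: 3.32
ee_pos: [539.5, 288.1, 64.7]
orientation: [0.094, 1.57, -0.096]
ft_force: [-0.4, 0.0, -0.6]
width: 17.7
```

Emit:
move_arm(
  rows=[
    [0, 0, 50, 0, 1],
    [0, 0, 100, 0, 1],
    [0, 0, 140, 0, 1],
    [3, -50, 140, 0.06, 1],
    [6, -105, 140, 0.12, 1],
    [10, -160, 140, 0.18, 1],
    [14, -215, 140, 0.24, 1],
    [18, -270, 140, 0.3, 1],
    [22, -325, 140, 0.36, 1],
    [26, -380, 140, 0.42, 1],
    [28, -420, 140, 0.46, 1],
    [28, -420, 140, 0.5, 1],
  ],
)

```text
t: 4.82
ee_pos: [567.3, -134.8, 204.6]
orientation: [-0.297, 1.551, 0.294]
ft_force: [-0.6, 0.4, -1.4]
width: 18.2
```

Run:
```python
from h import *
o=ctrl.get_obs();im=get_image("wrist");np.save("T2.npy",toolT(o));cv2.imwrite("pics/w2.png",im)
M=toolT(o)[:3,:3];print(o["t"],o["ee_pos"],o["qpos"],"yaw of tool y",np.arctan2(M[1,1],M[0,1]),o["width"])
```

```text
4.825 [ 567.32 -134.76  204.61] [-0.25  0.38  1.74 -0.    1.02 -2.2 ] yaw of tool y 1.9475685845012038 18.19890973839041
```

View pics/w2.png

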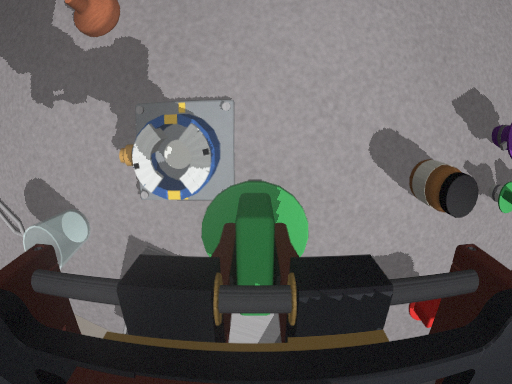

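Wrist view: the port's yellow slot marks are at (170,119) and (174,195), black lines at (206,152) and (136,166), and the held cartridge's flange is around (255,227).

Run:
```python
from h import *
im=cv2.imread("pics/w2.png")
cv2.imwrite("pics/w2c.png",np.hstack([cv2.resize(im[105:205,125:225],(400,400),interpolation=0),cv2.resize(im[170:290,195:315],(400,400),interpolation=0)]))
print(blobs(mask(im,(18,130,90),(32,255,255))))
t=get_image("top");s=get_image("scene")
cv2.imwrite("pics/t2.png",t);cv2.imwrite("pics/s2.png",s)
cv2.imwrite("pics/ts2.png",np.hstack([cv2.resize(t[90:210,300:420],(400,400),interpolation=0),cv2.resize(s[100:220,110:230],(400,400),interpolation=0)]))
```

```text
[(np.int32(54), array([181.5, 107. ])), (np.int32(103), array([170.3, 118.8])), (np.int32(74), array([124.2, 157.2])), (np.int32(92), array([173.7, 194.4])), (np.int32(31), array([215.6, 286.5])), (np.int32(58), array([293.5, 288.5])), (np.int32(10), array([215.2, 305. ])), (np.int32(62), array([293.2, 314.8])), (np.int32(40), array([215.8, 316.7]))]
```

View pics/w2c.png

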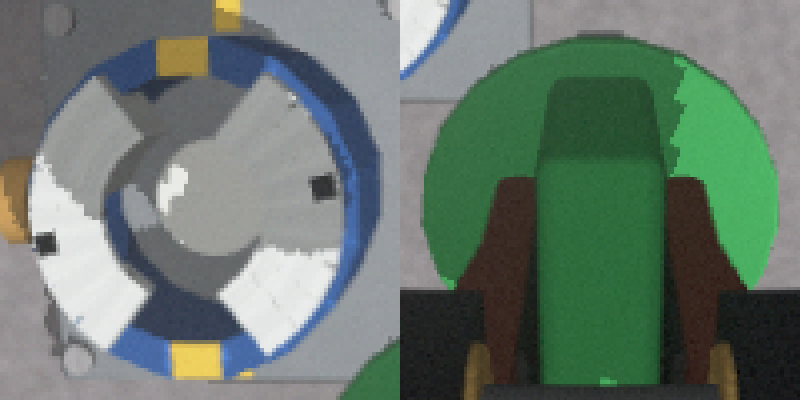

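View pics/ts2.png

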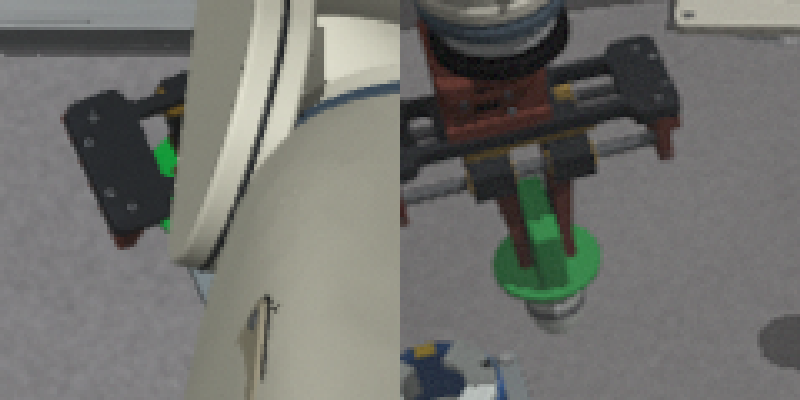

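Run:
```python
from h import *
T=np.load("T2.npy")
pts=[(424,180),(430,150),(445,115),(470,80),(510,55),(560,43),(601,39),(650,45),(690,59),(725,82),(755,116),(770,146),(778,190),(774,230),(760,270),(426,230),(440,270)]
W=lambda x,y:(195+(x-400)*.3-.5,170+y*.3-.5)
P=np.array([plane(ray("wrist",W(*p),T),197)[:2] for p in pts])
A=np.c_[2*P,np.ones(len(P))];x=np.linalg.lstsq(A,(P**2).sum(1),rcond=None)[0]
print("flange c",x[:2],"r",np.sqrt(x[2]+x[0]**2+x[1]**2))
Q=lambda x,y:(125+x/4-.5,105+y/4-.5)
for z in(70,73):
    a,b=[plane(ray("wrist",Q(*p),T),z) for p in((322,188),(45,243))];print("black",z,(a+b)/2,np.linalg.norm(a-b),np.arctan2(*(b-a)[1::-1]))
for z in(61,64):
    a,b=[plane(ray("wrist",p,T),z) for p in((170.3,118.8),(173.7,194.4))];print("yel",z,(a+b)/2,np.linalg.norm(a-b),np.arctan2(*(b-a)[1::-1]))
# 3-view tri of black and yellow
t2=lambda x,y:(355+x*.175-.5,130+y*.175-.5);s2=lambda x,y:(97+x*.125-.5,197+y*.125-.5)
for t,s,w in((t2(135,227),s2(308,95),Q(322,188)),(t2(315,119),s2(50,203),Q(45,243)),((384.9,143.2),(123.6,231.1),(173.7,194.4)),((401,178.8),(116.8,204.6),(170.3,118.8))):
    print(tri([ray("top",t),ray("scene",s),ray("wrist",w,T)]))
```

```text
flange c [ 565.18 -135.16] r 33.25979019167709
black 70 [ 571.51 -227.95   70.  ] 77.81236825109386 -1.0304653647065292
black 73 [ 570.77 -227.27   73.  ] 77.02561132013224 -1.0304653647065294
yel 61 [ 571.59 -227.66   61.  ] 81.94903360768747 0.3701584060804739
yel 64 [ 570.87 -227.01   64.  ] 81.1448444111577 0.3701584060804737
(array([ 553.04, -194.71,   71.49]), [np.float64(1.6458913166277893), np.float64(0.6689951272581477), np.float64(1.796741584648829)])
(array([ 593.27, -261.25,   71.05]), [np.float64(1.992675190925827), np.float64(0.24410464688304095), np.float64(1.9796814443929887)])
(array([ 611.28, -212.94,   61.85]), [np.float64(1.781761622761268), np.float64(0.11499848918340372), np.float64(1.7079088678418317)])
(array([ 535.1 , -242.7 ,   62.29]), [np.float64(1.7317060777559923), np.float64(0.26733629101590917), np.float64(1.9152220348801428)])
```

Wrist-relative and static-camera estimates agree within about 1 mm on a TCP target of (573,-228), with slot yaw matching at about 0.373. Moving over and lowering until the lugs are just above the collar.

Emit:
move_arm(
  rows=[
    [3, -45, 0, 0, 1],
    [5.7, -85, 0, 0, 1],
    [5.7, -93.2, 0, 0, 1],
    [5.7, -93.2, 0, 0, 1],
    [5.7, -93.2, -30, 0, 1],
    [5.7, -93.2, -55, 0, 1],
    [5.7, -93.2, -70, 0, 1],
    [5.7, -93.2, -85, 0, 1],
    [5.7, -93.2, -98, 0, 1],
    [5.7, -93.2, -98, 0, 1],
    [5.7, -93.2, -98, 0, 1],
  ],
)

```text
t: 6.35
ee_pos: [573.2, -225.5, 106.9]
orientation: [-0.298, 1.551, 0.295]
ft_force: [0.1, 0.9, -0.9]
width: 18.0
```

Run:
```python
from h import *
o=ctrl.get_obs();im=get_image("wrist");cv2.imwrite("pics/w3.png",im);s=get_image("scene")
M=toolT(o)[:3,:3];print(o["t"],o["ee_pos"],o["ft_force"],o["moment"],o["qpos"],"yaw of tool y",np.arctan2(M[1,1],M[0,1]),o["width"])
cv2.imwrite("pics/ws3.png",np.hstack([cv2.resize(im[150:330,165:345],(400,400)),cv2.resize(s[160:270,70:180],(400,400),interpolation=0)]))
```

```text
6.35 [ 573.21 -225.45  106.93] [ 0.09  0.9  -0.88] [0.15 0.04 0.01] [-0.39  0.56  1.72 -0.    0.86 -2.34] yaw of tool y 1.9484005424010369 17.9511379345121
```

View pics/ws3.png

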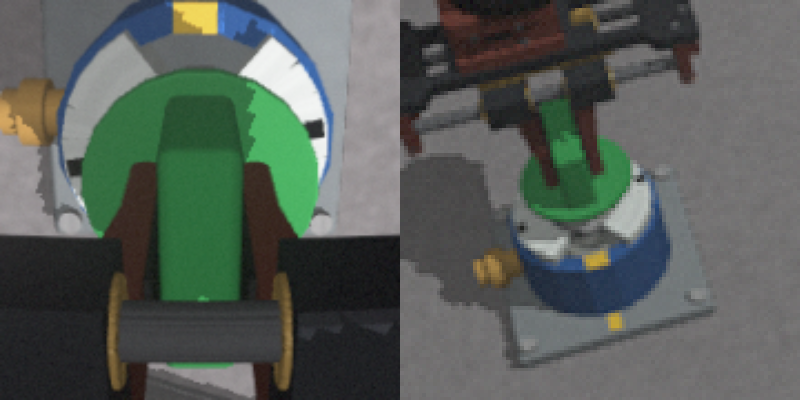

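The cartridge is over the collar, lugs in line with the slots and almost no force. TCP y is 2.5 mm short, so I'm correcting that and lowering gently.

Emit:
move_arm(
  rows=[
    [0, -2.5, 0, 0, 1],
    [0, -2.5, 0, 0, 1],
    [0, -2.5, -3, 0, 1],
    [0, -2.5, -5, 0, 1],
    [0, -2.5, -7, 0, 1],
    [0, -2.5, -7, 0, 1],
  ],
)

```text
t: 7.2
ee_pos: [573.2, -228.0, 100.0]
orientation: [-0.298, 1.551, 0.295]
ft_force: [-0.0, 0.1, -1.4]
width: 18.1
```

Emit:
move_arm(
  rows=[
    [0, 0, -3, 0, 1],
    [0, 0, -6, 0, 1],
    [0, 0, -8, 0, 1],
    [0, 0, -10, 0, 1],
    [0, 0, -12, 0, 1],
    [0, 0, -12, 0, 1],
    [0, 0, -12, 0, 1],
  ],
)

```text
t: 8.07
ee_pos: [573.4, -228.1, 88.3]
orientation: [-0.298, 1.55, 0.295]
ft_force: [-1.4, -0.7, 5.8]
width: 18.3
```

Emit:
move_arm(
  rows=[
    [0, 0, -2, 0, 1],
    [0, 0, -4, 0, 1],
    [0, 0, -4, 0, 1],
    [0, 0, -4, 0, 1],
  ],
)

```text
t: 8.57
ee_pos: [573.4, -228.0, 84.7]
orientation: [-0.298, 1.55, 0.295]
ft_force: [-2.2, 0.4, 7.9]
width: 18.1
```

Run:
```python
from h import *
o=ctrl.get_obs();s=get_image("scene")
print(o["t"],o["ee_pos"],o["ft_force"],o["moment"],o["qpos"])
cv2.imwrite("pics/s4.png",cv2.resize(s[160:270,70:180],(500,500),interpolation=0))
```

```text
8.575 [ 573.44 -228.04   84.74] [-2.23  0.37  7.92] [ 0.26  0.47 -0.02] [-0.4   0.59  1.73 -0.    0.82 -2.34]
```

View pics/s4.png

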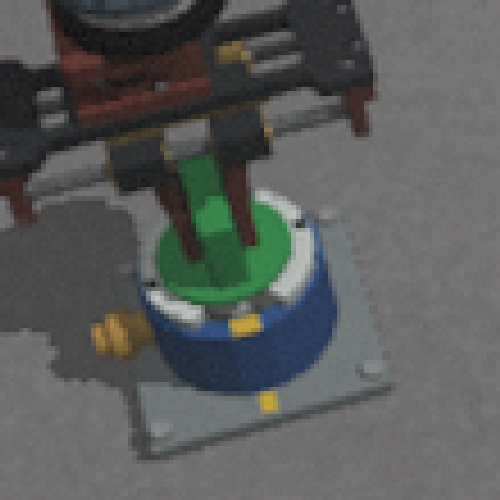

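Seated in the slots and pressed (about 8 N of spring force, flange just above the collar). Turning clockwise.

Emit:
move_arm(
  rows=[
    [0, 0, -1, 0, 1],
    [0, 0, -1, -0.12, 1],
    [0, 0, -1, -0.24, 1],
    [0, 0, -1, -0.36, 1],
    [0, 0, -1, -0.36, 1],
  ],
)

```text
t: 9.25
ee_pos: [574.2, -228.5, 84.6]
orientation: [-0.015, 1.569, 0.01]
ft_force: [-1.3, -0.0, 7.5]
width: 17.9
```

Emit:
move_arm(
  rows=[
    [-0.5, 0.3, -0.5, -0.14, 1],
    [-0.5, 0.3, -0.5, -0.28, 1],
    [-0.5, 0.3, -0.5, -0.42, 1],
    [-0.5, 0.3, -0.5, -0.56, 1],
    [-0.5, 0.3, -0.5, -0.7, 1],
    [-0.5, 0.3, -0.5, -0.84, 1],
    [-0.5, 0.3, -0.5, -0.96, 1],
    [-0.5, 0.3, -0.5, -1.04, 1],
    [-0.5, 0.3, -0.5, -1.04, 1],
    [-0.5, 0.3, -0.5, -1.04, 1],
  ],
)

```text
t: 10.5
ee_pos: [574.5, -228.6, 84.8]
orientation: [0.795, 1.418, -0.8]
ft_force: [-0.9, -0.3, 7.7]
width: 17.7
```

Run:
```python
from h import *
o=ctrl.get_obs();s=get_image("scene");M=toolT(o)[:3,:3]
print(o["t"],o["ee_pos"],o["ft_force"],o["moment"],o["qpos"],"bar",np.arctan2(M[1,1],M[0,1])-np.pi/2)
cv2.imwrite("pics/s5.png",cv2.resize(s[160:270,70:180],(500,500),interpolation=0))
```

```text
10.5 [ 574.55 -228.62   84.84] [-0.9  -0.29  7.65] [-0.08  0.19 -0.03] [-0.4   0.59  1.72 -0.    0.83 -0.94] bar -1.023835671661336
```

View pics/s5.png

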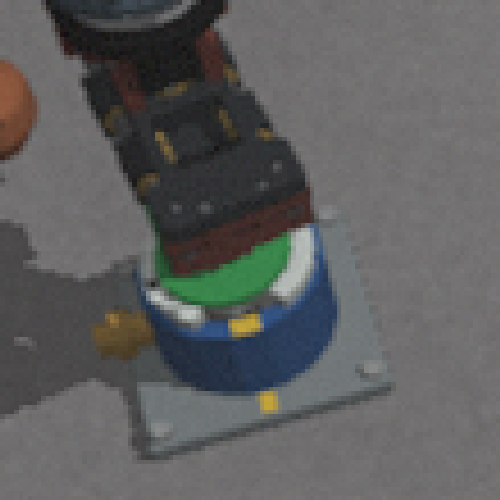

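Bar is at -1.024 rad, 80° from the slots. Letting it rise with the spring.

Emit:
move_arm(
  rows=[
    [0, 0, 2, 0, 1],
    [0, 0, 4, 0, 1],
    [0, 0, 6, 0, 1],
    [0, 0, 7, 0, 1],
    [0, 0, 7, 0, 1],
  ],
)

```text
t: 11.18
ee_pos: [574.6, -228.6, 91.6]
orientation: [0.795, 1.418, -0.8]
ft_force: [-0.4, -0.6, -0.3]
width: 18.0
```

The upward force fell from 7.7 to about 0 N, so the collar is now taking the spring load. A tug of 1.5 mm will check the lock.

Emit:
move_arm(
  rows=[
    [0, 0, 1.5, 0, 1],
    [0, 0, 1.5, 0, 1],
  ],
)

```text
t: 11.42
ee_pos: [574.5, -228.7, 91.8]
orientation: [0.795, 1.418, -0.8]
ft_force: [3.9, -3.3, -11.8]
width: 18.1
```

Locked: the tug only moved it 0.2 mm and the force went to -12 N. Backing off, opening and retreating.

Emit:
move_arm(
  rows=[
    [0, 0, -0.3, 0, 1],
    [0, 0, -0.3, 0, -1],
    [0, 0, -0.3, 0, -1],
    [0, 0, -0.3, 0, -1],
    [0, 0, -0.3, 0, -1],
    [0, 0, -0.3, 0, -1],
    [0, 0, -0.3, 0, -1],
    [0, 0, -0.3, 0, -1],
    [0, 0, 40, 0, -1],
    [0, 0, 90, 0, -1],
    [0, 0, 140, 0, -1],
    [0, 0, 140, 0, -1],
  ],
)

```text
t: 12.92
ee_pos: [576.9, -229.6, 236.4]
orientation: [0.795, 1.41, -0.798]
ft_force: [0.1, -0.9, 0.1]
width: 87.5
```

Emit:
move_arm(
  rows=[
    [-30, 40, 0, 0, -1],
    [-60, 80, 0, 0, -1],
    [-80, 120, 0, 0, -1],
    [-80, 150, 0, 0, -1],
    [-80, 150, 0, 0, -1],
    [-80, 150, 0, 0, -1],
  ],
)

```text
t: 13.68
ee_pos: [496.9, -80.1, 235.9]
orientation: [0.794, 1.41, -0.798]
ft_force: [0.4, -0.2, 0.3]
width: 87.5
```

Run:
```python
from h import *
o=ctrl.get_obs();s=get_image("scene");t=get_image("top");cv2.imwrite("pics/s6f.png",s)
print(o["t"],o["ee_pos"],o["ft_force"],o["width"])
cv2.imwrite("pics/s6.png",np.hstack([cv2.resize(t[130:200,355:425],(400,400),interpolation=0),cv2.resize(s[180:250,87:157],(400,400),interpolation=0)]))
t0=cv2.imread("pics/top0.png")
for i in(t0,t):print([b for b in blobs(mask(i,(0,180,60),(4,255,255)),100)])
```

```text
13.675 [496.87 -80.09 235.88] [ 0.35 -0.16  0.29] 87.52354632589336
[(np.int32(617), array([203.8, 130.7]))]
[(np.int32(607), array([203.9, 130.7]))]
```

View pics/s6.png

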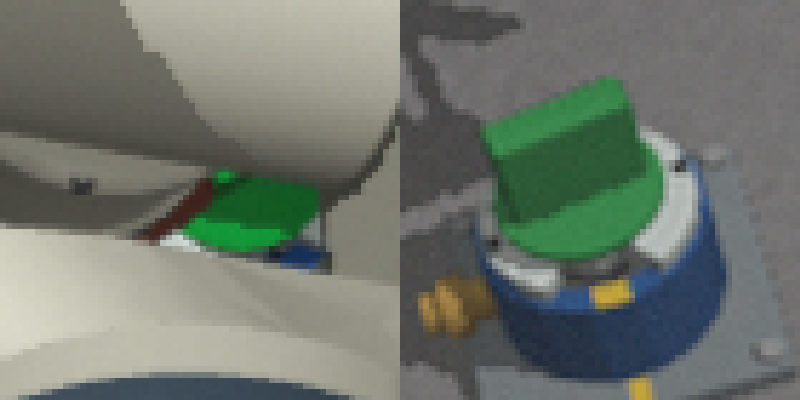

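Scene view: the green bar lies along the black lines. The arm blocks the top camera, so I'm moving aside for a two-view check.

Emit:
move_arm(
  rows=[
    [-20, 50, 30, 0, -1],
    [-40, 100, 30, 0, -1],
    [-60, 150, 30, 0, -1],
    [-80, 200, 30, 0, -1],
    [-80, 200, 30, 0, -1],
    [-80, 200, 30, 0, -1],
  ],
)

```text
t: 14.52
ee_pos: [417.5, 119.0, 266.0]
orientation: [0.795, 1.409, -0.799]
ft_force: [0.5, 0.3, -0.2]
width: 87.7
```

Run:
```python
from h import *
s=get_image("scene");t=get_image("top")
cv2.imwrite("pics/s7.png",np.hstack([cv2.resize(t[130:200,355:425],(400,400),interpolation=0),cv2.resize(s[180:250,87:157],(400,400),interpolation=0)]))
```

```text
(no output)
```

View pics/s7.png

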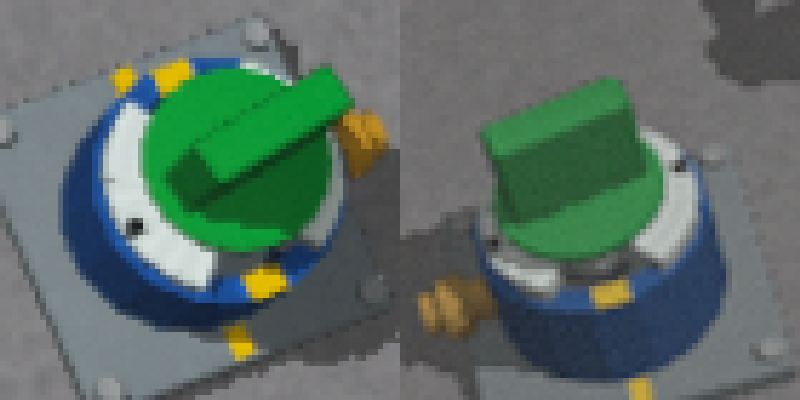

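Run:
```python
from h import *
T=lambda x,y:(355+x*.175-.5,130+y*.175-.5);S=lambda x,y:(87+(x-400)*.175-.5,180+y*.175-.5)
P=[]
for u,v in(((198,150),(632,97)),((217,184),(612,77)),((330,67),(498,150)),((354,104),(485,127))):
    X,e=tri([ray("top",T(*u)),ray("scene",S(*v))]);print(X,e[0]);P.append(X)
P=np.array(P);c=P.mean(0);d=P[2:].mean(0)-P[:2].mean(0)
print("bar top centre",c,"yaw",np.arctan2(d[1],d[0]),"deg from slots",np.degrees(.375-np.arctan2(d[1],d[0])),"grip above collar",c[2]-23-73, "offset",c[:2]-[574.5,-227.5])
```

```text
[ 567.17 -200.74  131.  ] 0.5340045203505108
[ 556.02 -209.03  129.12] 1.2299148977415733
[ 595.91 -245.94  133.11] 0.8117986644967818
[ 583.42 -253.95  131.38] 0.8541009097288067
bar top centre [ 575.63 -227.42  131.15] yaw -1.0137451635146497 deg from slots 79.56923668859483 grip above collar 35.15276273946773 offset [1.13 0.08]
```

```bash
python3 -c "
from workcell import ctrl
print(ctrl.close_job())"
```

```text
the job is handed in; nothing more can be done
None
```

The large green cartridge is locked in the blue housing, and I handed the job in at about 14.6 s. I gripped it by the bar, lowered its lugs through the slots, pressed to about 8 N, turned it 80° clockwise, let it rise and released it.

**Last checks:**
- **Lock:** as it rose, the upward force fell from 7.7 N to about 0. A 1.5 mm upward tug moved it only 0.2 mm, against 12 N, before I let go.
- **Position and angle:** the two fixed cameras put the bar about 79.6° from the slots and 1.1 mm off the housing axis.
- **Red cartridge:** it had not shifted in the top view (0.1 pixel), though I did not re-measure it after the arm's last move clear.
- **Robot:** the gripper is open, clear of everything and reading almost no force.

**Disagreements:**
- **Grip height:** two views gave about 35 mm above the collar, at the edge of the 35–41 mm band. The gripper's height while still holding it gave about 37 mm, which is the stated locked height. I trust the 37 mm figure, because the picture corners are only good to about 2 mm.
- **Camera offset:** the wrist camera read x about 4 mm lower than the fixed cameras. I allowed for this by measuring the port relative to the held cartridge.

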